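# Raise the heavy lid of a floor box with its lifter bar

### The arm

A 6-joint arm with a two-finger parallel gripper is mounted at the origin on a cart in front of the work surface, level with it; the furniture and walls round the work are solid. World frame = base frame: x ahead of the robot, y to its left, z up, the work surface at z = 0. Lengths are in mm, angles in rad, forces in N, time in s.
With the tool pointing down it reaches from about 300 to 775 mm from the base axis. Payload 14.6 kg.
Tool frame: the origin (TCP) lies at the very end of the fingers, on their centre line; the grasp point (between the pads) lies 19 mm behind it; z points along the fingers, y is the line along which they close (so a half turn about z gives the same grasp; the last joint's range is limited). The gripper opens to 94 mm and grips with 3 to 60 N. Pads are 16 mm wide; open, the fingers measure 119 mm over their backs; the gripper's body (75 mm by 177 mm) begins 78 mm behind the grasp point.
Start: joints at [1.199, 0.3, 1.521, -0, 1.321, -0.067], TCP at [165.054, 524.639, 205.446] pointing down, gripper open.
Joint ranges: [-3.03, 3.03], [-0.79, 2.21], [0.23, 2.52], [-1.04, 4.18], [0, 3.07], [-2.55, 2.55]. Speed limits (rad/s): [2.22, 2.22, 2.57, 3.14, 3.14, 3.14].

### API

Orientations are given as [roll, pitch, yaw] about the fixed x, y, z axes, in that order (R = Rz(yaw) Ry(pitch) Rx(roll)).
In Python, from cell import manip gives the robot as it stands.
- The arm moves only by the tool servo_tool, never from a script. Its argument "motion" is a list that holds one entry, the list of rows, each a list of 7 numbers: the shift along the world's x, y, z as a fraction of full scale, then the turn, a rotation vector about the world's x, y, z as a fraction of full scale, then the closure, from 0 (fully open) to 1 (shut). In form: [[[x, y, z, rx, ry, rz, gripper], ...]]. A call has 1 to 10 rows; each row is the pose to reach, as a shift and turn from the pose commanded when the call began, turning the shorter way round; what a row does not reach only later rows make up. Full scale, the value 1, is 0.5 m for a shift and pi rad for a turn. A row lasts 1/10 s, in which the tool goes at most 50 mm and 8.59 degrees, less where a joint would pass 70% of its speed; a pose out of reach is approached as far as the arm can. A call with a number of a shift or a turn outside -1 to 1 is refused whole. A call with a gripper value outside its range is refused whole. The fingers move at their own pace and stop on an object; "newtons" is the grip in N (left out, the last holds). Time passes only in rows, so rows that repeat a pose let the fingers close. It gives the time, the measured TCP pose, the force, the opening and the grip force at its end, in the units of the state.
- manip.read_state(): the state, without advancing time (a new reading comes with each control period).
- manip.camera(name): name is "scene" or "top" or "wrist"; returns a dict with "frame" (420x560x3 uint8, red, green, blue), "range_z" (420x560 float32, mm along the optical axis (not along the pixel's ray), 0 where there is no reading), "vfov" (degrees; the focal length in pixels is half the picture's height over the tangent of half this angle, whatever the lens; pixels are square), "cx", "cy" (the principal point, pixels), "k1" (the pictures are not rectified: a ray, as slopes to the right and down, at radius r is drawn at 1 + k1 r^2 times it, then the intrinsics apply), "cam_to_world" (4x4, takes a point from camera to world coordinates). Camera axes: x right, y down, z forward; pixel columns grow to the right and rows downward; lengths in mm; the calibration is good to about 2 mm. A picture is of the moment at which its call begins.
- manip.sign_off(): hands the job in; it is judged then, once.
The state is a dict: "clock": time; "joints": joint angles; "qd": joint speeds; "effort": joint torques, N m; "eef_pos": TCP position; "eef_rot": TCP orientation; "wrist_force": force on the tool from outside, world axes, zero at the start; "moment": the same for the moment, N m; "finger_gap": finger opening in mm; "finger_force": force on a finger pad.
Only numpy, scipy, OpenCV 4.12 (cv2) and the standard library are available. Lean on these libraries where they do the work, as an engineer would, in place of code of your own. Each camera call takes 0.05 s, during which the arm holds its last target. There are 200 camera calls.

### The job

The floor box on the bench has to be opened for lock work; its steel lid is heavy and has no handle. First push the knob of the barrel bolt right back so that the bolt is clear of the lid, then press the raised rubber-sleeved end of the lifter bar down towards the bench until the yellow prop leg springs in under the raised lid, let the bar up slowly so that the lid settles on the prop without dropping, and come away. Only push and press: leave the bar lying in its stand, do not put a hand to the lid once it rises or raise the bar's long end, and leave the padlock, the oil bottle and the brass lock cylinder where they are.

Things in the scene. Friction and masses are not known exactly. Their poses are not given: they have to be found in the camera images.
- floor_box: Green steel box, 190 mm deep (its x) and 230 mm wide (y -78 to +152 mm), fixed, top at 84 mm. Origin on the bench below the lid's pocket; -x points out of the front to the lifter stand, +y to the deck with the bolt, z up.
- lid_lip (a point): Middle of the front edge of the dark chequered lid, which starts 78 mm above the bench. The lid is a 12 mm plate, about 3.2 kg, flush with the deck, y -75 to +63 mm of floor_box, hinged at x = +92 mm; its lip reaches x = -130 mm, 35 mm past the box's front.
- lid (a joint): Lid hinge, rad: 0 shut, grows as the lid rises. About 0.26 when it rests on the prop leg, about 0.33 with the lifter bar pressed right down. Unless propped or held up by the bar it falls shut.
- bolt (a joint): Barrel bolt, which locks the lid down, steel, on the deck at x = -50 mm of floor_box: 0 = shot over the lid, 0.036 m = right back against its stop; clear of the lid from 0.030. It is drawn along +y of floor_box, with about 2 N of friction, and stays where it is left. Starts between 0 and 0.008.
- bolt_knob (a point): Centre of the 18 mm ball on top of the bolt's 11 mm knob stem, 122 mm above the bench. The knob runs from y = 88 to 124 mm of floor_box between two guide staples (8 mm thick, at y = 73 and 139 mm, tops at 104 mm). A keeper staple on the lid (y = 45 mm) is also 104 mm high.
- prop (a joint): Yellow prop leg, 105 mm long, pivoted low on the box's front at y = -48 mm of floor_box; a spring swings it inward. About 0.03 while it leans against the shut lid's lip, about 0.23 (its stop) once it stands under the raised lid. It springs in by itself when the lid has risen past about 0.27 rad.
- lifter_bar: Loose dark flat bar, 26 x 10 mm, 0.5 kg. Origin on its cross pin; +x to the short toe (white nylon roller) under the lid's lip (100 mm), -x to the long rubber-sleeved end (240 mm). At the start its x axis reads level though the bar slopes 0.36 rad up to the long end; pressed down it pitches by up to about 0.7 rad, until the ball foot under the end meets the bench.
- bar_end (a point): Point to press: top of the rubber sleeve (32 mm wide) above the foot, 222 mm from the pin and 18 mm from the sleeve's end. About 185 mm high at the start, 30 mm when pressed right down; half way it is 14 mm farther from the pin. Pressing takes about 4 to 10 N. When let go, the bar's own weight keeps the toe up against the lid.
- bar_pin (a point): Centre of the bar's cross pin (12 mm thick, 90 mm long), which lies in the saddles and must stay there.
- saddle (a point): Where the pin's centre lies in the two open saddles of the red lifter stand, 101 mm above the bench. The stand (foot 110 x 104 mm, 119 mm tall) is fixed.
- padlock: Brass padlock lying flat, 73 x 44 x 16 mm, loose; origin under its middle.
- oil_can: Red oil bottle with a white cap, 50 mm across, 120 mm tall, loose, upright; origin under its middle.
- brass_cylinder: Brass lock cylinder, 17 x 72 x 29 mm, loose; origin under its middle.
Things that resemble listed ones, but are neither listed nor needed, are in the scene too. There is more than one size of the part that bears saddle; the job needs the larger.

How it is judged (in metres and radians):
On the way, in this order (a step that is already met when the one before it is completed fails the run):
1. the bolt is pushed back clear of the lid while the lid is still down (value of joint bolt above 0.03 m and value of joint lid below 0.03 rad), for 0.2 s.
2. the fingers press the bar's long end down, the lid is up and the prop leg has sprung in under it (contact force between the fingers and lifter_bar above 1 N and value of joint lid above 0.25 rad and value of joint prop above 0.17 rad), for 0.1 s.
At the end, for the whole second after the job is handed in: The bolt is back clear of the lid (0.030 m or more of its 0.036 m), the lid rests raised on the sprung-in prop leg (lid 0.23 to 0.29 rad, prop above 0.17 rad, the leg bearing more than 2 N of its weight), the bar still lies in its saddles (pin within 12 mm) and all is at rest (value of joint bolt above 0.03 m and value of joint prop above 0.17 rad and value of joint lid between 0.23 and 0.29 rad and contact force between lid and prop above 2 N and distance between bar_pin and saddle below 0.012 m and velocity of joint lid between -0.05 and 0.05 rad/s and linear speed of lifter_bar below 0.05 m/s); the robot touches nothing.
It fails at once if the bar is lifted or dragged out of its saddles (pin more than 15 mm away) (distance between bar_pin and saddle above 0.015 m).
It fails at once if the bar's long end is raised instead of pressed (30 mm or more above its start) (height (world z) of bar_end above 0.216 m).
It fails at once if the robot touches the lid once it has risen (value of joint lid above 0.03 rad and contact force between the arm and lid above 1 N).
It fails at once if the lid is dropped (falls faster than 1.2 rad/s) (velocity of joint lid below -1.2 rad/s).
It fails at once if the padlock, the oil bottle or the brass cylinder is moved more than 25 mm, or the bottle tipped (distance of any of padlock, oil_can, brass_cylinder from where it was at the start of the episode above 0.025 m or angle between oil_can's own z axis and vertical above 0.4 rad).
It also fails if it takes over 50 s, if anything falls off the work surface, if the arm or the gripper's body presses on something with over 40 N, if the wrist force passes 120 N, or if a joint passes its speed limit or range.

## Working session

There is one attempt and no reset: what is moved stays moved. The work goes in short steps, Python scripts to look and compute and a tool call to move; the robot and the scene stay as the last step left them, time stands still between calls to the robot, and variables do not carry over. Pictures are saved under pics/ and viewed, at most 10 in all, crops included, and the job is handed in when it is done.

Besides the shell and the picture viewer there is one more tool, called after "Call:" as name([rows], argument=value, ...), one row to a line, values as JSON. servo_tool: Moves the arm, as the interface text tells. Its arguments: {"type":"object","properties":{"motion":{"type":"array"},"newtons":{"type":"number"}},"required":["motion"]}

```bash
mkdir -p pics
cat > h.py <<'E'
import numpy as np, cv2
from cell import manip
def cloud(c):
    f=210/np.tan(np.radians(c["vfov"]/2)); v,u=np.mgrid[0:420,0:560].astype(float)
    K=np.array([[f,0,c["cx"]],[0,f,c["cy"]],[0,0,1]])
    xd=(u-c["cx"])/f; yd=(v-c["cy"])/f; x,y=xd.copy(),yd.copy()
    for _ in range(20):
        s=1+c["k1"]*(x*x+y*y); x,y=xd/s,yd/s
    z=c["range_z"]; P=np.stack([x*z,y*z,z,np.ones_like(z)],-1)@np.array(c["cam_to_world"]).T
    P=P[...,:3]; P[z==0]=np.nan
    return P
def save(n,im): cv2.imwrite("pics/"+n,cv2.cvtColor(im,cv2.COLOR_RGB2BGR))
E
python3 - <<'E'
from h import *
ims=[]
for n in ("scene","top"):
    c=manip.camera(n); save(n+".png",c["frame"]); np.savez(n+".npz",f=c["frame"],P=cloud(c))
print(manip.read_state())
E
```

```text
{'clock': 0.1, 'joints': array([ 1.19942130e+00,  3.00422936e-01,  1.52147513e+00, -1.35586319e-05,
        1.32071757e+00, -6.65804513e-02]), 'qd': array([ 0.00016913, -0.00013718, -0.00207583, -0.0022731 ,  0.00157941,
       -0.00050323]), 'effort': array([ 1.80835697e-03, -5.32648551e+01, -3.53283763e+01,  7.09562330e-02,
        2.35064118e-02, -6.02958153e-05]), 'eef_pos': array([164.96837425, 524.44293301, 204.95757495]), 'eef_rot': array([-3.14057106e+00, -5.49559221e-05,  2.83680142e+00]), 'wrist_force': array([ 0.60562331, -0.33285207, -0.17409675]), 'moment': array([ 0.02696219,  0.00038734, -0.02510973]), 'finger_force': 0.0, 'finger_gap': 94.1163690987166}
```

View pics/scene.png

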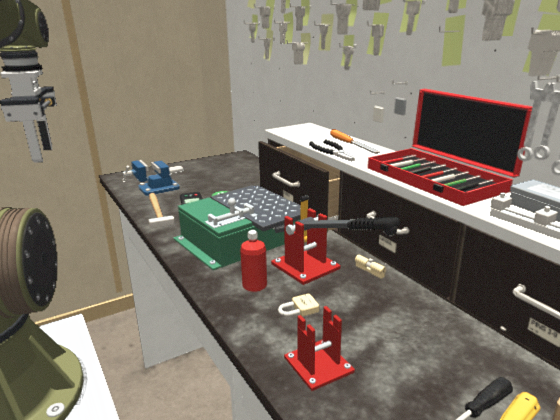

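View pics/top.png

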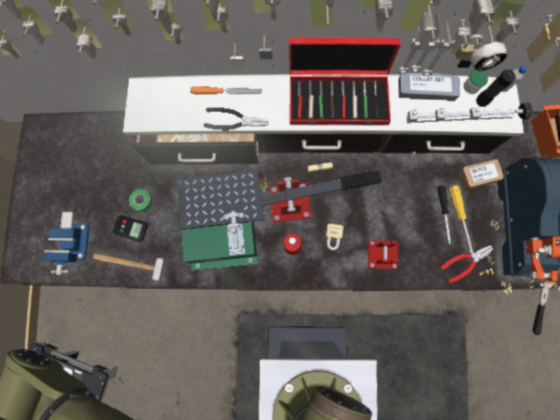

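The scene view shows the green box with the bolt knob near (235,205), and the large stand with the bar at (310,240). The top view shows the knob around (235,225), the bar from (265,195) to its sleeve end at (380,178), the large stand at (290,198), and the small decoy stand at (383,254).

Run:
```python
from h import *
d=np.load("top.npz"); P=d["P"]; f=d["f"]
save("crop.png",cv2.resize(f[150:280,170:390],None,fx=3.6,fy=3.6,interpolation=cv2.INTER_CUBIC))
for (u,v) in [(380,178),(375,180),(365,182),(350,184),(330,188),(310,191),(265,199),(184,180),(260,175),(183,228),(180,225),(190,265),(255,260),(290,242),(335,235),(320,167)]: print(u,v,P[v,u].round(0))
# knob candidates z 112..135 near the box
for n in("top","scene"):
    P=np.load(n+".npz")["P"]
    bx=(P[...,0]>330)&(P[...,0]<650)&(P[...,1]>40)&(P[...,1]<420)
    m=bx&(P[...,2]>110)&(P[...,2]<140)
    k,l,s,c=cv2.connectedComponentsWithStats(m.astype(np.uint8))
    for i in range(1,k):
        if s[i,4]>3: q=P[l==i]; print(n,c[i].round(),s[i,4],q.mean(0).round(1),q.min(0).round(),q.max(0).round())
# lid/deck top
P=np.load("top.npz")["P"]; f=np.load("top.npz")["f"].astype(int)
m=(abs(P[...,2]-84)<8)&(P[...,0]>250)&(P[...,0]<720)&(P[...,1]>30)&(P[...,1]<450)
k,l,s,c=cv2.connectedComponentsWithStats(m.astype(np.uint8)); i=1+s[1:,4].argmax()
q=P[l==i]; print("lidbox",s[i],cv2.minAreaRect(q[:,:2].astype(np.float32)),np.median(q[:,2]))
g=m&(f[...,1]>f[...,0]+25); q=P[g]; print("green",cv2.minAreaRect(q[:,:2].astype(np.float32)))
# bar: dark pts z>125
m=(P[...,2]>95)&(P[...,2]<220)&(f.sum(-1)<200)&(P[...,0]>380)&(P[...,0]<720)&(P[...,1]<160)&(P[...,1]>-250)
k,l,s,c=cv2.connectedComponentsWithStats(m.astype(np.uint8))
for i in range(1,k):
    if s[i,4]>30:
        q=P[l==i]; print("bar",s[i],q.min(0).round(),q.max(0).round(),cv2.minAreaRect(q[:,:2].astype(np.float32)))
        line=cv2.fitLine(q.astype(np.float32),cv2.DIST_HUBER,0,.01,.01).ravel(); print(line.round(3))
```

```text
380 178 [ 609. -141.  188.]
375 180 [ 605. -129.  184.]
365 182 [ 602. -106.  179.]
350 184 [600. -70. 168.]
330 188 [596. -23. 143.]
310 191 [591.  28. 129.]
265 199 [583. 148.  73.]
184 180 [633. 371.  87.]
260 175 [634. 158. 129.]
183 228 [501. 368.  80.]
180 225 [508. 375.  88.]
190 265 [406. 366.  -2.]
255 260 [422. 178.   9.]
290 242 [460.  79. 122.]
335 235 [492. -47.  16.]
320 167 [690.  -7.  22.]
top [261. 175.] 34 [635.8 156.7 126.5] [627. 150. 113.] [646. 164. 131.]
top [288. 178.] 9 [629.8  84.8 111.9] [626.  79. 110.] [634.  87. 114.]
top [295. 181.] 30 [621.3  67.3 118.6] [617.  58. 112.] [627.  77. 122.]
top [281. 182.] 30 [617.1 102.3 118.6] [613.  92. 111.] [621. 111. 124.]
top [296. 192.] 205 [591.   64.5 115. ] [572.  40. 110.] [612.  90. 126.]
top [298. 204.] 29 [560.   59.1 118.8] [556.  51. 110.] [565.  69. 122.]
top [284. 205.] 27 [555.9  94.3 118.1] [552.  84. 112.] [559. 103. 123.]
top [292. 209.] 8 [547.6  74.7 111.5] [545.  69. 110.] [550.  79. 113.]
top [233. 230.] 39 [489.9 224.4 128.6] [482. 217. 120.] [497. 233. 135.]
top [292. 241.] 38 [463.3  73.4 119
[... 366 characters left out ...]
 90.1 115.4] [551.  80. 110.] [561. 104. 120.]
scene [306. 222.] 137 [577.8  60.8 113.6] [555.  40. 110.] [606.  84. 120.]
scene [252. 233.] 61 [460.4  68.6 116.3] [453.  62. 110.] [471.  79. 120.]
lidbox [ 177  170   88   92 6227] ((537.3512573242188, 261.1696472167969), (228.5101318359375, 241.0673065185547), 6.654170513153076) 85.18727326338944
green ((464.6278076171875, 272.99029541015625), (86.50232696533203, 191.7430877685547), 6.797238349914551)
bar [338 170  44  20 531] [ 590. -145.  147.] [630. -42. 193.] ((610.0194091796875, -91.98480224609375), (32.89850616455078, 103.7740707397461), 6.68403959274292)
[-1.15000e-01  9.34000e-01 -3.38000e-01  6.08456e+02 -9.51640e+01
  1.75015e+02]
```

View pics/crop.png

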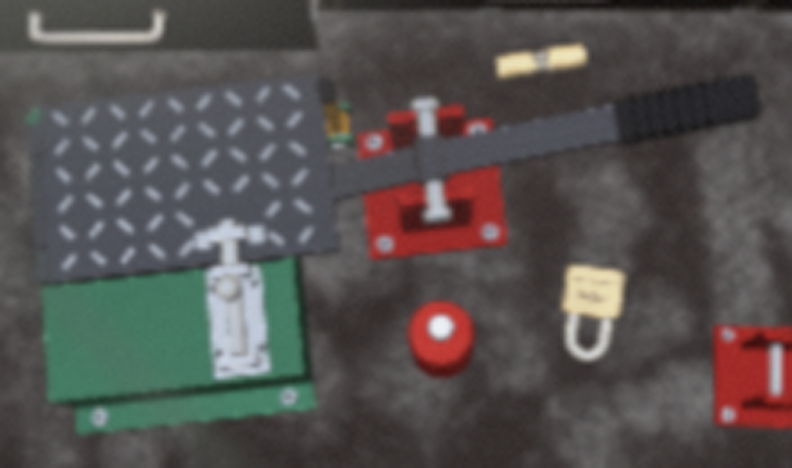

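The crop shows the knob at about (230,288), between its staples on the deck, and the sleeve end at (755,95). In world coordinates the knob is near (489,220), the box yaw is about 97°, and bar_end is near (606,-128). First I move to a point behind the knob.

Call:
servo_tool([
  [[0.72,-0.6,0,0,0,0.134,1],[0.72,-0.6,0,0,0,0.134,1],[0.72,-0.6,0,0,0,0.134,1],[0.72,-0.6,0,0,0,0.134,1],[0.72,-0.6,0,0,0,0.134,1],[0.72,-0.6,0,0,0,0.134,1],[0.72,-0.6,0,0,0,0.134,1],[0.72,-0.6,0,0,0,0.134,1],[0.72,-0.6,0,0,0,0.134,1],[0.72,-0.6,0,0,0,0.134,1]],
], newtons=20)

```text
clock: 1.1
eef_pos: [526.9, 222.2, 205.0]
eef_rot: [-3.141, -0.0, -3.027]
wrist_force: [0.3, 0.6, -0.4]
finger_gap: 17.1
finger_force: 0.0
```

Call:
servo_tool([
  [[0,0,0,0,0,0,1],[0,0,0,0,0,0,1],[0,0,0,0,0,0,1]],
])

```text
clock: 1.4
eef_pos: [524.3, 225.4, 205.4]
eef_rot: [3.142, -0.0, -3.025]
wrist_force: [-0.8, 0.1, -0.4]
finger_gap: 0.6
finger_force: 0.0
```

Run:
```python
from h import *
c=manip.camera("wrist"); save("w1.png",c["frame"]); P=cloud(c)
m=(P[...,0]>430)&(P[...,0]<520)&(P[...,1]>190)&(P[...,1]<250)&(P[...,2]>112)&(P[...,2]<140)
k,l,s,cc=cv2.connectedComponentsWithStats(m.astype(np.uint8))
for i in range(1,k):
    if s[i,4]>20: q=P[l==i]; print(cc[i],s[i,4],q.mean(0).round(1),q.min(0).round(),q.max(0).round())
s=manip.read_state(); print(s["eef_pos"],s["eef_rot"],s["finger_gap"],s["wrist_force"])
```

```text
[277.25625  177.571875] 320 [489.5 224.1 128.3] [482. 216. 121.] [498. 233. 133.]
[524.30121956 225.48349128 205.49344063] [ 3.14152568e+00 -1.24840577e-04 -3.02416227e+00] 0.04214564105673309 [ 0.24086425  0.32758773 -0.44246885]
```

View pics/w1.png

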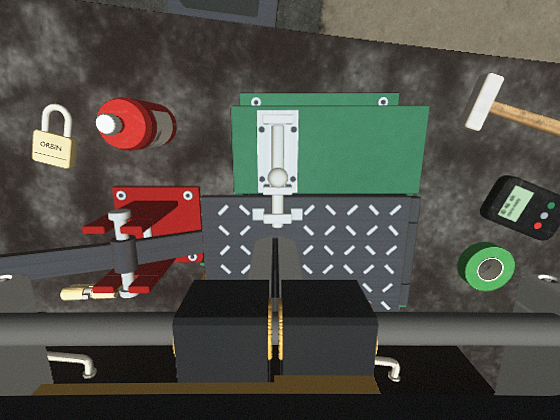

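The wrist view shows the knob at (277,178), directly ahead of the closed fingers. I lower them and push.

Call:
servo_tool([
  [[0,0,-0.1,0,0,0,1],[0,0,-0.19,0,0,0,1],[0,0,-0.19,0,0,0,1],[0,0,-0.19,0,0,0,1]],
])

```text
clock: 1.85
eef_pos: [525.0, 225.4, 111.7]
eef_rot: [3.142, 0.0, -3.024]
wrist_force: [0.5, -0.7, 0.8]
finger_gap: 0.6
finger_force: 0.0
```

Call:
servo_tool([
  [[-0.02,-0.002,0,0,0,0,1],[-0.036,-0.004,0,0,0,0,1],[-0.048,-0.006,0,0,0,0,1],[-0.06,-0.007,0,0,0,0,1],[-0.07,-0.008,0,0,0,0,1],[-0.08,-0.0095,0,0,0,0,1],[-0.088,-0.0105,0,0,0,0,1],[-0.092,-0.011,0,0,0,0,1],[-0.092,-0.011,0,0,0,0,1]],
])

```text
clock: 2.75
eef_pos: [478.7, 219.1, 110.3]
eef_rot: [-3.141, -0.001, -3.025]
wrist_force: [0.5, -0.4, 0.9]
finger_gap: 0.5
finger_force: 0.1
```

Call:
servo_tool([
  [[-0.006,-0.001,0,0,0,0,1],[-0.01,-0.001,0,0,0,0,1],[-0.01,-0.001,0,0,0,0,1]],
])

```text
clock: 3.05
eef_pos: [474.0, 218.5, 110.4]
eef_rot: [-3.141, 0.0, -3.025]
wrist_force: [2.4, 0.3, -0.2]
finger_gap: 0.6
finger_force: 1.2
```

Run:
```python
from h import *
c=manip.camera("top"); P=cloud(c)
m=(P[...,0]>430)&(P[...,0]<560)&(P[...,1]>190)&(P[...,1]<250)&(P[...,2]>112)&(P[...,2]<140)
print(m.sum()); c=manip.camera("wrist"); P=cloud(c)
m=(P[...,0]>430)&(P[...,0]<520)&(P[...,1]>190)&(P[...,1]<250)&(P[...,2]>114)&(P[...,2]<140)
k,l,s,cc=cv2.connectedComponentsWithStats(m.astype(np.uint8))
for i in range(1,k):
    if s[i,4]>20: q=P[l==i]; print(cc[i],s[i,4],q.mean(0).round(1),q.min(0).round(),q.max(0).round())
```

```text
0
[277.12951807 237.49849398] 1328 [458.6 218.9 129. ] [446. 206. 114.] [467. 230. 140.]
```

Call:
servo_tool([
  [[-0.004,0,0,0,0,0,1],[-0.008,-0.001,0,0,0,0,1],[-0.008,-0.001,0,0,0,0,1]],
])

```text
clock: 3.45
eef_pos: [472.9, 218.4, 110.9]
eef_rot: [3.141, 0.008, -3.026]
wrist_force: [24.2, 3.8, -12.8]
finger_gap: 0.4
finger_force: 12.2
```

Call:
servo_tool([
  [[-0.004,0,0,0,0,0,1],[-0.004,0,0,0,0,0,1],[-0.004,0,0,0,0,0,1]],
])

```text
clock: 3.75
eef_pos: [472.4, 218.4, 111.0]
eef_rot: [3.141, 0.011, -3.026]
wrist_force: [35.8, 3.4, -17.9]
finger_gap: 0.4
finger_force: 17.7
```

The bolt is against its stop. I retreat and go above the bar end.

Call:
servo_tool([
  [[0.04,0.004,0,0,0,0,1],[0.07,0.008,0.05,0,0,0,1],[0.07,0.008,0.15,0,0,0,1],[0.07,0.008,0.25,0,0,0,1],[0.07,0.008,0.31,0,0,0,1],[0.07,0.008,0.31,0,0,0,1]],
])

```text
clock: 4.35
eef_pos: [503.9, 222.5, 269.7]
eef_rot: [3.14, 0.006, -3.025]
wrist_force: [-0.9, -0.4, -1.6]
finger_gap: 0.2
finger_force: 0.0
```

Call:
servo_tool([
  [[0.22,-0.69,0,0,0,0,1],[0.22,-0.69,0,0,0,0,1],[0.22,-0.69,0,0,0,0,1],[0.22,-0.69,0,0,0,0,1],[0.22,-0.69,0,0,0,0,1],[0.22,-0.69,0,0,0,0,1],[0.22,-0.69,0,0,0,0,1],[0.22,-0.69,0,0,0,0,1],[0.22,-0.69,0,0,0,0,1],[0.22,-0.69,0,0,0,0,1]],
])

```text
clock: 5.35
eef_pos: [612.7, -121.7, 264.7]
eef_rot: [3.141, -0.001, -3.025]
wrist_force: [-0.1, -0.0, 0.1]
finger_gap: 0.7
finger_force: 0.0
```

Run:
```python
from h import *
s=manip.read_state(); print(s["eef_pos"],s["eef_rot"])
def comp(P,m,n):
    k,l,s,cc=cv2.connectedComponentsWithStats(m.astype(np.uint8))
    for i in range(1,k):
        if s[i,4]>25: q=P[l==i]; print(n,cc[i].round(),s[i,4],q.mean(0).round(1),q.min(0).round(),q.max(0).round(),cv2.minAreaRect(q[:,:2].astype(np.float32)))
c=manip.camera("top"); P=cloud(c)
comp(P,(P[...,0]>430)&(P[...,0]<510)&(P[...,1]>190)&(P[...,1]<250)&(P[...,2]>112)&(P[...,2]<140),"knob")
c=manip.camera("wrist"); save("w2.png",c["frame"]); P=cloud(c)
comp(P,(P[...,0]>570)&(P[...,0]<650)&(P[...,1]>-200)&(P[...,1]<-60)&(P[...,2]>130)&(P[...,2]<205),"bar")
```

```text
[ 612.71705945 -121.71790413  264.72118604] [ 3.14078181e+00 -1.17510587e-03 -3.02490300e+00]
knob [234. 243.] 40 [455.3 220.3 129.1] [448. 213. 123.] [464. 229. 134.] ((455.8512878417969, 220.89218139648438), (15.588299751281738, 15.217544555664062), 1.3172649145126343)
bar [292. 211.] 3031 [ 608.9 -104.1  176.4] [ 590. -148.  151.] [630. -60. 191.] ((610.563720703125, -102.86109924316406), (32.229347229003906, 89.73035430908203), 6.631608963012695)
```

View pics/w2.png

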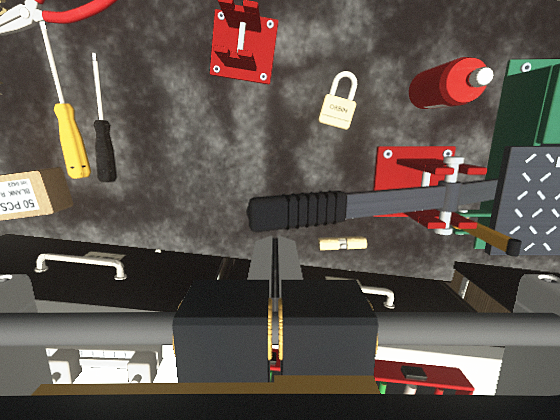

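The knob has moved 35 mm and is fully back. The wrist view shows the sleeve end at (250,212), in line with the fingers. I lower them to the sleeve and then press along the arc.

Call:
servo_tool([
  [[0,-0.01,-0.08,0,0,0,1],[0,-0.01,-0.14,0,0,0,1],[0,-0.01,-0.14,0,0,0,1],[0,-0.01,-0.155,0,0,0,1],[0,-0.01,-0.165,0,0,0,1],[0,-0.01,-0.165,0,0,0,1]],
])

```text
clock: 6.05
eef_pos: [613.8, -127.6, 184.6]
eef_rot: [-3.141, 0.003, -3.025]
wrist_force: [-0.2, 2.1, 4.7]
finger_gap: 0.6
finger_force: 2.6
```

Call:
servo_tool([
  [[0,-0.006,-0.016,0,0,0,1],[0.001,-0.012,-0.032,0,0,0,1],[0.002,-0.017,-0.05,0,0,0,1],[0.003,-0.021,-0.07,0,0,0,1],[0.003,-0.025,-0.09,0,0,0,1],[0.003,-0.028,-0.11,0,0,0,1],[0.003,-0.028,-0.11,0,0,0,1]],
])

```text
clock: 6.75
eef_pos: [615.4, -142.4, 129.2]
eef_rot: [-3.14, 0.003, -3.026]
wrist_force: [1.7, -1.7, 7.2]
finger_gap: 1.0
finger_force: 2.9
```

Call:
servo_tool([
  [[0,-0.002,-0.02,0,0,0,1],[0,-0.002,-0.05,0,0,0,1],[0,-0.001,-0.075,0,0,0,1],[0,0.002,-0.1,0,0,0,1],[-0.001,0.006,-0.125,0,0,0,1],[-0.001,0.01,-0.145,0,0,0,1],[-0.001,0.01,-0.145,0,0,0,1]],
])

```text
clock: 7.45
eef_pos: [614.6, -137.2, 56.1]
eef_rot: [-3.14, 0.001, -3.025]
wrist_force: [-0.2, -3.6, 2.8]
finger_gap: 0.2
finger_force: 1.4
```

Call:
servo_tool([
  [[0,0.003,-0.014,0,0,0,1],[0,0.006,-0.028,0,0,0,1],[0,0.008,-0.04,0,0,0,1],[0,0.009,-0.046,0,0,0,1],[0,0.009,-0.046,0,0,0,1]],
])

```text
clock: 7.95
eef_pos: [614.8, -131.9, 33.8]
eef_rot: [-3.142, 0.002, -3.025]
wrist_force: [-1.3, 0.9, 5.4]
finger_gap: 0.4
finger_force: 2.0
```

Run:
```python
from h import *
c=manip.camera("scene"); save("s2.png",cv2.resize(c["frame"][140:300,170:410],None,fx=3,fy=3,interpolation=cv2.INTER_CUBIC))
```

```text
(no output)
```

View pics/s2.png

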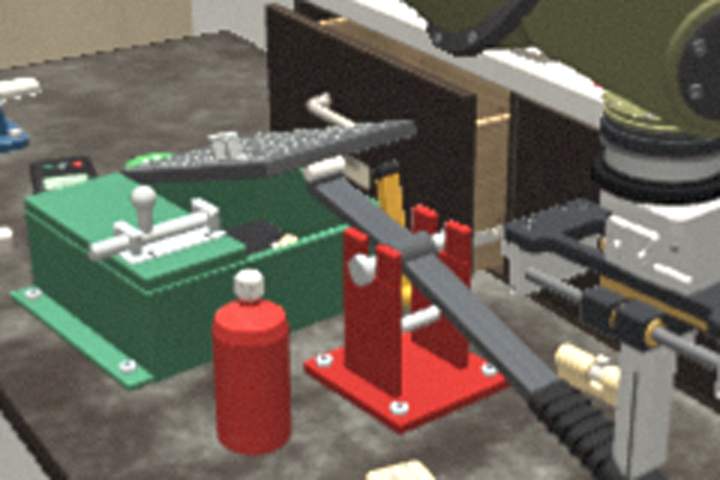

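The crop shows the lid raised, with the roller under its lip at (325,168). The yellow leg at (390,195) is leaning in under the lid. I press slightly more, then let up slowly along the arc.

Call:
servo_tool([
  [[0,0,-0.005,0,0,0,1],[0,0,-0.005,0,0,0,1],[0,0,-0.005,0,0,0,1]],
])

```text
clock: 8.3
eef_pos: [614.9, -132.1, 31.5]
eef_rot: [-3.141, 0.002, -3.025]
wrist_force: [-0.0, 1.3, 4.4]
finger_gap: 0.5
finger_force: 2.4
```

Call:
servo_tool([
  [[0,0,0.005,0,0,0,1],[0,-0.001,0.011,0,0,0,1],[0,-0.002,0.018,0,0,0,1],[0,-0.003,0.025,0,0,0,1],[0,-0.005,0.032,0,0,0,1],[0,-0.006,0.039,0,0,0,1],[0,-0.007,0.046,0,0,0,1],[0,-0.008,0.053,0,0,0,1],[0,-0.009,0.06,0,0,0,1],[0,-0.009,0.06,0,0,0,1]],
])

```text
clock: 9.3
eef_pos: [614.3, -137.0, 60.6]
eef_rot: [-3.141, 0.001, -3.026]
wrist_force: [-0.5, -2.7, 4.4]
finger_gap: 0.7
finger_force: 2.3
```

Call:
servo_tool([
  [[0,-0.001,0.007,0,0,0,1],[0,-0.002,0.014,0,0,0,1],[0,-0.003,0.021,0,0,0,1],[0,-0.003,0.028,0,0,0,1],[0,-0.004,0.035,0,0,0,1],[0,-0.004,0.042,0,0,0,1],[0,-0.004,0.049,0,0,0,1],[0,-0.004,0.056,0,0,0,1],[0,-0.004,0.056,0,0,0,1]],
])

```text
clock: 10.2
eef_pos: [614.3, -138.9, 88.5]
eef_rot: [-3.141, 0.001, -3.025]
wrist_force: [0.5, 0.8, 0.2]
finger_gap: 0.6
finger_force: 0.0
```

Run:
```python
from h import *
c=manip.camera("scene"); save("s3.png",cv2.resize(c["frame"][140:300,170:410],None,fx=3,fy=3,interpolation=cv2.INTER_CUBIC))
```

```text
(no output)
```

View pics/s3.png

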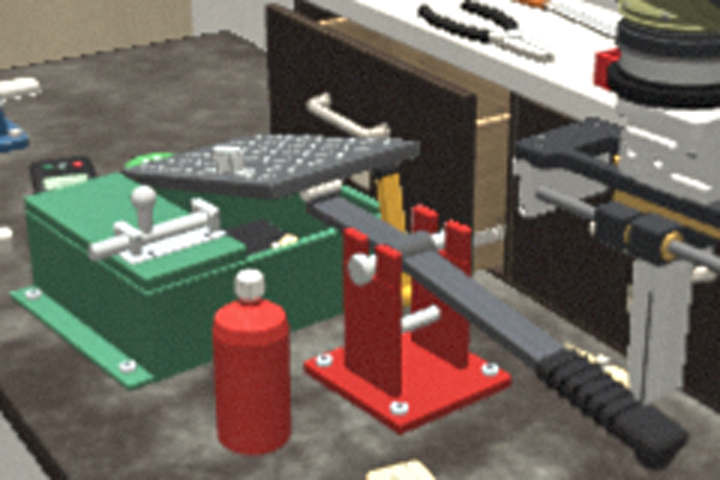

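The lid now rests on the yellow leg at (390,170), and the fingers are off the bar. I come away upward.

Call:
servo_tool([
  [[0,0,0.06,0,0,0,1],[0,0,0.14,0,0,0,1],[0,0,0.24,0,0,0,1],[0,0,0.34,0,0,0,1],[-0.06,0,0.36,0,0,0,1],[-0.06,0,0.36,0,0,0,1],[-0.06,0,0.36,0,0,0,1],[-0.06,0,0.36,0,0,0,1],[-0.06,0,0.36,0,0,0,1],[-0.06,0,0.36,0,0,0,1]],
])

```text
clock: 11.25
eef_pos: [584.2, -138.8, 267.1]
eef_rot: [3.141, -0.001, -3.025]
wrist_force: [-0.2, 0.0, -0.5]
finger_gap: 0.5
finger_force: 0.0
```

Run:
```python
from h import *
s=manip.read_state(); print(s["eef_pos"],s["wrist_force"])
print(manip.sign_off())
```

```text
[ 584.22147333 -138.77837716  267.06909811] [-0.23119817  0.00602565 -0.50422912]
the job is handed in; nothing more can be done
None
```

I pushed the bolt back to its stop, pressed the bar until the prop leg sprang in, let the lid settle on it, and handed the job in at about 11 s with the arm clear; the hand-in returned no verdict.

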